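# Shut and lock the cutting-die case

## Task

Push the sliding lid of the green die case fully shut. Then lock it: take the red T-handled key that stands in the lock block, turn it gently back and forth under light downward pressure until you find the place where it gives, and press it down fully home there. Do not force the key down where it is blocked, leave the other things on the table where they are, and let go at the end.

Things in the scene. Friction and masses are not known exactly. Their poses are not given: they have to be found in the camera images.
- case: the open-topped dark green steel case, fixed to the table: 180 wide (its x) x 240 long (its y) x 55 high, with a steel guide along each long edge (top at 67). Origin at the centre of its underside, z up. At its +y end stands the grey lock block, 66 x 66, 70 high, centred 157 from the origin along +y (it covers y 124 to 190). The case's yaw is within 0.4 rad of the world's axes
- lid_rib (a point): centre of the black push rib that stands across the lid (100 along the case's x, 12 thick along its y, 28 high, from 60 to 88 above the table; this point is at 74). The lid is an aluminium plate 164 x 240 x 4, its top 60 above the table, that slides along the case's y; the rib stands on its middle, so with the lid shut the rib is right over the middle of the case. Push the rib's far-from-lock face towards the lock (the case's +y) to shut the lid, to its stop
- lid (a joint): how far the lid is open, m: 0 shut against its stop, starts 0.06 to 0.11, grows as the lid moves away from the lock (the case's -y). It slides with about 2 N of friction and stays where it is left
- lock_top (a point): centre of the top face of the lock block, on the key's axis, 70 above the table
- key_bow (a point): centre of the key's red flat handle: 44 wide along its own x, 10 thick along its own y, 28 high, z up. At the start it is 116 above the table, fully home 96 (its underside then 12 above the lock block). It turns about the vertical line through lock_top. Pinch it across its thickness from above
- key_turn (a joint): turn of the key, rad, counter-clockwise from above positive; at 0 the handle's x is the case's x. It can turn -1.2 to 1.2 and starts within 0.2 of 0. The place where the key can go down is hidden and differs each time: one angle within 0.9 of 0, about 0.12 rad to either side of it will do; once the key is in, turning feels stiffer (about 0.3 Nm)
- key_drop (a joint): how far the key has been pressed down, m: 0 at the start (fully up), 0.020 fully home. It slides stiffly (about 2.5 N) and stays where it is left. Away from the hidden place it meets the sprung seat after 0.002. When it is fully home a bolt stands in front of a lug on the lid, so the lid cannot open; if the lid is not shut first, the bolt is in the lid's way
- lock_seat (a joint): how far the sprung seat inside the lock is pressed down by a blocked key, m: 0 at rest, about 1.5 N per mm, and it rises again when the key comes off or finds its place. The lock is forced and damaged at 0.011 (about 17 N)
- shoe_a: bystander: a finished black cloth shoe, white sole, olive-green last standing in it, 250 long x 92 wide x 98 high, lying beyond the case; origin at the centre of its underside
- shoe_b: bystander: a second shoe just like shoe_a, to the left on the table; origin at the centre of its underside
- last: bystander: an empty olive-green shoe last, 220 x 84 x 85 high, far left; origin at the centre of its underside
- tin: bystander: a small tin with a yellow band, 76 diameter x 85 high, on the right; origin at the centre of its underside
- hammer: bystander: a hammer lying on the table, far right; origin at its underside
- spool: bystander: a white thread spool, 48 diameter x 58 high, standing on the robot's side of the case; origin at the centre of its underside
- awl: bystander: an awl with a wooden handle lying on the robot's side of the case; origin at its underside

How it is judged:
On the way, in this order (a step that is already met when the one before it is completed fails the run):
1. the lid is pushed fully shut (within 6 mm of its stop) while the key is still up (value of joint lid below 0.006 m and value of joint key_drop below 0.005 m), for 0.2 s.
2. the key has found its place and is pressed home (at least 16.5 of 20 mm) with the seat at rest (value of joint lid below 0.006 m and value of joint key_drop above 0.0165 m and value of joint lock_seat below 0.003 m), for 0.2 s.
At the end, for the whole second after the job is handed in: the lid is shut to within 6 mm of its stop, the key is down at least 16.5 mm of its 20 mm with the sprung seat at rest (under 3 mm), nothing moves and the robot has let go (all of step 2 and velocity of joint each of lid, key_drop below 0.01 m/s); the robot touches nothing.
It fails at once if the key is forced: the blocked seat is pressed down 11 mm or more (about 17 N) (value of joint lock_seat above 0.011 m).
It fails at once if one of the other things on the table is pushed more than 30 mm (distance of any of shoe_a, shoe_b, last, tin, hammer, spool, awl from where it was at the start of the episode above 0.03 m).
It fails at once if a shoe, the last, the tin or the spool is tipped over (angle between any of shoe_a, shoe_b, last, tin, spool's own z axis and vertical above 0.5 rad).
It also fails if it takes over 64 s, if anything falls off the work surface, if the arm or the gripper's body presses on something with over 40 N, if the wrist force passes 120 N, or if a joint passes its speed limit or range.

## Robot

A 6-joint arm with a two-finger parallel gripper is mounted at the origin on the work surface. World frame = base frame: x ahead of the robot, y to its left, z up, the work surface at z = 0. Lengths are in m, angles in rad, forces in N, time in s.
With the tool pointing down it reaches from about 0.325 to 0.9 m from the base axis. Payload 6.1 kg.
Tool frame: the origin (TCP) lies midway between the tips of the shut fingers; the grasp point (between the pads) lies 19 mm behind it; z points along the fingers, y is the line along which they close (so a half turn about z gives the same grasp; the last joint's range is limited). The gripper opens to 87 mm and grips with 3 to 60 N. Pads are 19 mm wide; open, the fingers measure 117 mm over their backs; the gripper's body (75 mm by 190 mm) begins 51 mm behind the grasp point.
Start: joints at [-1.315, 0.22, 1.526, -0, 1.395, -0.126], TCP at [0.233, -0.58, 0.223] pointing down, gripper open.
Joint ranges: [-2.98, 2.98], [-0.91, 2.08], [0.09, 2.57], [-1.24, 4.39], [0.2, 2.65], [-2.68, 2.68]. Speed limits (rad/s): [2.57, 2.57, 3.01, 3.14, 3.14, 3.14].

## Interface

Orientations are given as [roll, pitch, yaw] about the fixed x, y, z axes, in that order (R = Rz(yaw) Ry(pitch) Rx(roll)).
In Python, from plant import r gives the robot as it stands.
- The arm moves only by the shell command python3 -m handwheel 'ROWS' [FORCE]. ROWS is JSON, a list of rows, each an object of numbers: "tx", "ty", "tz": the shift along the tool's x, y, z each as a share of 0.5 m, from -1 to 1; "ax", "ay", "az": the turn, a rotation vector about the tool's x, y, z each as a share of pi/4 rad, from -1 to 1; "claw": the finger opening in mm, from 0 to 87. A call has 1 to 8 rows; each row is the pose to reach, as a shift and turn from the pose commanded when the call began, along the tool's axes at that moment; what a row does not reach only later rows make up. A row lasts 1/12 s, in which the tool goes at most 41.7 mm and 7.16 degrees, less where a joint would pass 70% of its speed; a pose out of reach is approached as far as the arm can. A call with a number of a shift or a turn outside -1 to 1 is refused whole. A call with a gripper value outside its range is refused whole. The fingers move at their own pace and stop on an object; FORCE is the grip in N (left out, the last holds). Time passes only in rows, so rows that repeat a pose let the fingers close. It gives the time, the measured TCP pose, the force, the opening and the grip force at its end, in the units of the state.
- r.observe(): the state, without advancing time (a new reading comes with each control period).
- r.read_camera(name): name is "scene" or "top" or "wrist"; returns a dict with "image" (420x560x3 uint8, blue, green, red), "fx", "fy", "cx", "cy" (pixels), "R" (3x3) and "t" (3): a world point X has camera coordinates R X + t; the wrist camera has in their place "T_tool_cam" (4x4, takes a point from camera to tool coordinates, whose origin is the TCP and whose axes are the flange's). Camera axes: x right, y down, z forward; pixel columns grow to the right and rows downward; lengths in m; the calibration is good to about 2 mm. A picture is of the moment at which its call begins: read the wrist's pose just before it. There is no depth.
- r.finish_job(): hands the job in; it is judged then, once.
The state is a dict: "t": time; "q": joint angles; "dq": joint speeds; "tau": joint torques, N m; "tcp_pos": TCP position; "ee_rot": TCP orientation; "force": force on the tool from outside, world axes, zero at the start; "ft_torque": the same for the moment, N m; "opening": finger opening in m; "grip_force": force on a finger pad.
Only numpy, scipy, OpenCV 4.12 (cv2) and the standard library are available. Lean on these libraries where they do the work, as an engineer would, in place of code of your own. Each camera call takes 0.05 s, during which the arm holds its last target. There are 200 camera calls.

## Working session

There is one attempt and no reset: what is moved stays moved. The work goes in short steps, Python scripts to look and compute and a shell command to move; the robot and the scene stay as the last step left them, time stands still between calls to the robot, and variables do not carry over. Pictures are saved under pics/ and viewed, at most 10 in all, crops included, and the job is handed in when it is done.

```bash
ls; mkdir -p pics; python3 - <<'E'
from plant import r
import cv2,numpy as np
s=r.observe();print({k:np.round(v,3).tolist() for k,v in s.items()})
for n in("top","scene"):
    c=r.read_camera(n);cv2.imwrite(f"pics/{n}0.png",c["image"]);print(n,c["fx"],c["fy"],c["cx"],c["cy"],np.round(c["R"],3).tolist(),np.round(c["t"],3))
E
```

```text
pics
{'t': 0.0, 'q': [-1.315, 0.221, 1.528, 0.0, 1.395, -0.126], 'dq': [0.002, 0.0, -0.002, -0.001, 0.001, 0.001], 'tau': [-0.001, -49.462, -38.737, 0.07, 0.058, -0.0], 'tcp_pos': [0.233, -0.579, 0.221], 'ee_rot': [-3.14, -0.0, 0.382], 'force': [-0.061, -0.212, -0.77], 'ft_torque': [-0.038, 0.034, 0.017], 'grip_force': 0.0, 'opening': 0.087}
top 415.0194218297023 415.0194218297023 274.7496960408249 215.0080126917186 [[0.026, -1.0, -0.014], [-0.998, -0.026, -0.05], [0.049, 0.015, -0.999]] [-0.026  0.533  1.272]
scene 394.9314842354254 394.9314842354254 283.16125645265527 216.66403429862524 [[0.827, 0.562, -0.006], [0.468, -0.694, -0.547], [-0.312, 0.45, -0.837]] [-0.425 -0.207  1.452]
```

View pics/top0.png

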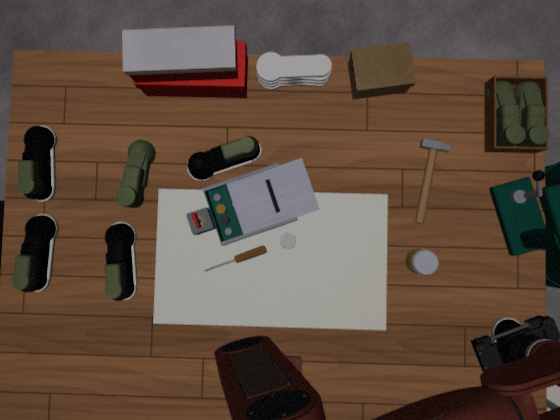

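View pics/scene0.png

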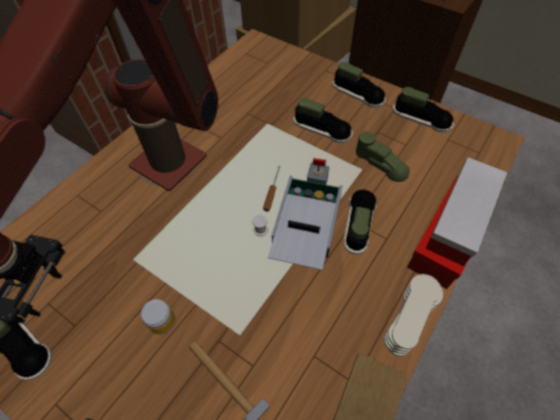

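The top view shows the lock block at about (200,221) with the red key on it, the lid rib at about (273,196), the spool at (288,241), the awl at (237,258), and shoe_a at (225,158). Next I'll measure them.

```bash
cat > h.py <<'E'
import numpy as np,cv2
def ray(c,uv,z):
    R=np.array(c["R"]);t=np.array(c["t"]);o=-R.T@t
    d=R.T@np.array([(uv[0]-c["cx"])/c["fx"],(uv[1]-c["cy"])/c["fy"],1])
    return o+d*(z-o[2])/d[2]
def tri(cs,uvs):
    A=[];b=[]
    for c,uv in zip(cs,uvs):
        R=np.array(c["R"]);t=np.array(c["t"]);o=-R.T@t
        d=R.T@np.array([(uv[0]-c["cx"])/c["fx"],(uv[1]-c["cy"])/c["fy"],1]);d/=np.linalg.norm(d)
        P=np.eye(3)-np.outer(d,d);A.append(P);b.append(P@o)
    return np.linalg.lstsq(np.vstack(A),np.hstack(b),rcond=None)[0]
def blob(m,box):
    x0,y0,x1,y1=box;k=np.zeros(m.shape,np.uint8);k[y0:y1,x0:x1]=m[y0:y1,x0:x1]
    n,l,s,ce=cv2.connectedComponentsWithStats(k)
    i=1+np.argmax(s[1:,4]);ys,xs=np.where(l==i)
    return ce[i],s[i,4],cv2.minAreaRect(np.c_[xs,ys].astype(np.float32))
def red(im):
    b,g,r=[im[...,i].astype(int) for i in range(3)]
    return ((r>90)&(g<0.4*r)&(b<0.4*r)).astype(np.uint8)
def black(im,th=45): return (im.max(2)<th).astype(np.uint8)
E
python3 - <<'E'
from plant import r
from h import *
T=r.read_camera("top");S=r.read_camera("scene")
for n,c,bk,br in(("top",T,(180,205,215,240),(255,170,292,220)),("scene",S,(300,150,335,180),(280,210,330,240))):
    k=blob(red(c["image"]),bk);b=blob(black(c["image"]),br);print(n,k,b)
    for q,z in((k,.13),(b,.088)):
        p=cv2.boxPoints(q[2]);
        print([np.round(ray(c,x,z)[:2],3).tolist() for x in p],np.round(ray(c,q[0],z),3))
T2=[blob(red(T["image"]),(180,205,215,240))[0],blob(red(S["image"]),(300,150,335,180))[0]]
print("key tri",tri([T,S],T2))
T2=[blob(black(T["image"]),(255,170,292,220))[0],blob(black(S["image"]),(280,210,330,240))[0]]
print("rib tri",tri([T,S],T2))
a=T["image"][140:290,170:330];cv2.imwrite("pics/c1.png",cv2.resize(a,None,fx=4.9,fy=3.9*1.02,interpolation=2))
E
```

```text
top (array([195.0952381 , 219.61904762]), np.int32(42), ((195.11643981933594, 219.64382934570312), (13.927896499633789, 2.808987855911255), 69.44395446777344)) (array([272.27083333, 195.54166667]), np.int32(96), ((272.3000183105469, 195.40000915527344), (32.57146072387695, 2.8460493087768555), 71.56504821777344))
[[0.526, 0.222], [0.529, 0.214], [0.492, 0.199], [0.489, 0.207]] [0.509 0.211 0.13 ]
[[0.631, 0.016], [0.634, 0.008], [0.544, -0.024], [0.541, -0.017]] [ 0.587 -0.004  0.088]
scene (array([319.27777778, 160.        ]), np.int32(18), ((318.9999694824219, 159.99998474121094), (10.18233871459961, 1.4142136573791504), 8.130102157592773)) (array([303.61077844, 226.64071856]), np.int32(167), ((303.4792175292969, 226.59982299804688), (30.22602081298828, 5.4659743309021), 11.768289566040039))
[[0.499, 0.2], [0.496, 0.206], [0.527, 0.219], [0.529, 0.213]] [0.513 0.21  0.13 ]
[[0.556, -0.034], [0.548, -0.016], [0.634, 0.015], [0.641, -0.003]] [ 0.595 -0.009  0.088]
key tri [0.5104981  0.21253736 0.12541579]
rib tri [ 0.58960536 -0.00276367  0.07387584]
```

View pics/c1.png

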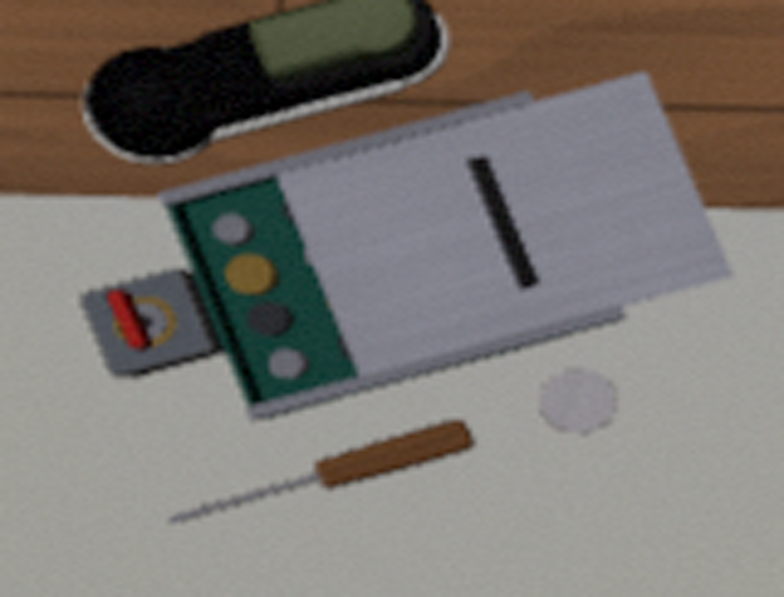

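Rib triangulates to z=0.074, as it should, and the key–rib distance gives the lid about 72 mm open, with the case yaw near 0.348. I'll write a helper for the row numbers and then move.

```bash
cat >> h.py <<'E'
from scipy.spatial.transform import Rotation as Ro
YAW=0.348; KEY=np.array([0.510,0.212]); EY=np.array([-np.sin(YAW),np.cos(YAW)]); EX=np.array([np.cos(YAW),np.sin(YAW)])
CEN=KEY-0.157*EY
def go(s,xyz,yaw):  # shares from the present pose to a tool-down world pose
    R0=Ro.from_euler("xyz",s["ee_rot"]);R1=Ro.from_euler("xyz",[np.pi,0,yaw])
    d=R0.inv().apply(np.array(xyz)-s["tcp_pos"])/.5
    return np.round(d,4),np.round((R0.inv()*R1).as_rotvec()/(np.pi/4),4)
E
python3 - <<'E'
from plant import r
from h import *
P=CEN-0.130*EY;print(P,go(r.observe(),[*P,.20],YAW))
E
```

```text
[ 0.60787227 -0.05779625] (array([ 1.0851, -0.6889,  0.0447]), array([-0.0016, -0.0001,  0.043 ]))
```

```bash
python3 -m handwheel '[{"tx":0.54,"ty":-0.345,"az":0.043,"claw":0},{"tx":0.54,"ty":-0.345,"az":0.043,"claw":0},{"tx":0.54,"ty":-0.345,"az":0.043,"claw":0},{"tx":0.54,"ty":-0.345,"az":0.043,"claw":0},{"tx":0.54,"ty":-0.345,"az":0.043,"claw":0},{"tx":0.54,"ty":-0.345,"az":0.043,"claw":0},{"tx":0.54,"ty":-0.345,"az":0.043,"claw":0},{"tx":0.54,"ty":-0.345,"az":0.043,"claw":0}]' 10
python3 -m handwheel '[{"tx":0.54,"ty":-0.345,"tz":0.04},{"tx":0.54,"ty":-0.345,"tz":0.04},{"tx":0.54,"ty":-0.345,"tz":0.04},{"tx":0.54,"ty":-0.345,"tz":0.04},{"tx":0.54,"ty":-0.345,"tz":0.04},{"tx":0.54,"ty":-0.345,"tz":0.04},{"tx":0.54,"ty":-0.345,"tz":0.04},{"tx":0.54,"ty":-0.345,"tz":0.04}]'
python3 - <<'E'
from plant import r
from h import *
s=r.observe();c=r.read_camera("wrist");cv2.imwrite("pics/w1.png",c["image"]);print(s["t"],s["opening"])
P=CEN-0.130*EY;print(go(s,[*P,.067],YAW)); print(np.round(c["T_tool_cam"],3).tolist())
E
```

```text
0.2 0.08700931983653497
(array([ 1.085 , -0.6886,  0.3107]), array([-0.0016, -0.0001,  0.043 ]))
[[0.001, -0.957, -0.29, 0.079], [1.0, 0.001, 0.0, 0.0], [-0.0, -0.29, 0.957, -0.161], [0.0, 0.0, 0.0, 1.0]]invalid input at $[0]: expected keys tx, ty, tz, ax, ay, az, claw
invalid input at $[0]: expected keys tx, ty, tz, ax, ay, az, claw
```

View pics/w1.png

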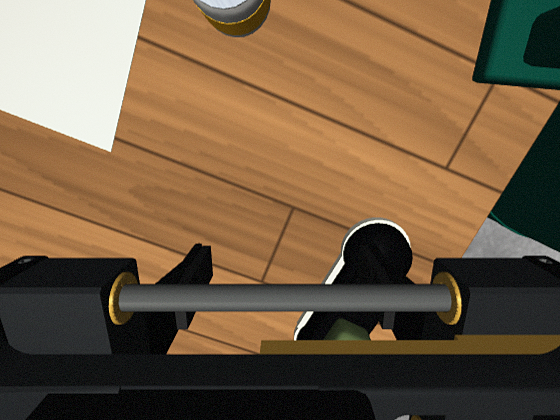

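All keys are needed in every row, so the arm did not move; the view shows only the start area, with the tin at (232,15).

```bash
python3 -m handwheel '[{"tx":0.54,"ty":-0.345,"tz":0,"ax":0,"ay":0,"az":0.043,"claw":0},{"tx":0.54,"ty":-0.345,"tz":0,"ax":0,"ay":0,"az":0.043,"claw":0},{"tx":0.54,"ty":-0.345,"tz":0,"ax":0,"ay":0,"az":0.043,"claw":0},{"tx":0.54,"ty":-0.345,"tz":0,"ax":0,"ay":0,"az":0.043,"claw":0},{"tx":0.54,"ty":-0.345,"tz":0,"ax":0,"ay":0,"az":0.043,"claw":0},{"tx":0.54,"ty":-0.345,"tz":0,"ax":0,"ay":0,"az":0.043,"claw":0},{"tx":0.54,"ty":-0.345,"tz":0,"ax":0,"ay":0,"az":0.043,"claw":0},{"tx":0.54,"ty":-0.345,"tz":0,"ax":0,"ay":0,"az":0.043,"claw":0}]' 10
python3 - <<'E'
from plant import r
from h import *
P=CEN-0.130*EY;print(go(r.observe(),[*P,.18],YAW))
E
```

```text
t: 0.92
tcp_pos: [0.4206, -0.3163, 0.2227]
ee_rot: [-3.141, -0.001, 0.349]
force: [-0.0, -0.1, -0.3]
opening: 0.0413
grip_force: 0.0
(array([ 0.5288, -0.3575,  0.086 ]), array([-0.0005, -0.0012,  0.0018]))
```

```bash
python3 -m handwheel '[{"tx":0.529,"ty":-0.358,"tz":0.086,"ax":0,"ay":0,"az":0,"claw":0},{"tx":0.529,"ty":-0.358,"tz":0.086,"ax":0,"ay":0,"az":0,"claw":0},{"tx":0.529,"ty":-0.358,"tz":0.086,"ax":0,"ay":0,"az":0,"claw":0},{"tx":0.529,"ty":-0.358,"tz":0.086,"ax":0,"ay":0,"az":0,"claw":0},{"tx":0.529,"ty":-0.358,"tz":0.086,"ax":0,"ay":0,"az":0,"claw":0},{"tx":0.529,"ty":-0.358,"tz":0.086,"ax":0,"ay":0,"az":0,"claw":0},{"tx":0.529,"ty":-0.358,"tz":0.086,"ax":0,"ay":0,"az":0,"claw":0},{"tx":0.529,"ty":-0.358,"tz":0.086,"ax":0,"ay":0,"az":0,"claw":0}]'
python3 -m handwheel '[{"tx":0,"ty":0,"tz":0,"ax":0,"ay":0,"az":0,"claw":0},{"tx":0,"ty":0,"tz":0,"ax":0,"ay":0,"az":0,"claw":0}]'
python3 - <<'E'
from plant import r
from h import *
s=r.observe();c=r.read_camera("wrist");cv2.imwrite("pics/w2.png",c["image"]);print(s["t"],s["tcp_pos"])
P=CEN-0.130*EY;print(go(s,[*P,.068],YAW))
E
```

```text
t: 1.58
tcp_pos: [0.6079, -0.0576, 0.1789]
ee_rot: [-3.141, -0.0, 0.35]
force: [-0.5, -0.4, 0.0]
opening: 0.0007
grip_force: 0.0
t: 1.75
tcp_pos: [0.6069, -0.0591, 0.1787]
ee_rot: [-3.141, 0.001, 0.351]
force: [-0.7, -0.5, -0.6]
opening: 0.0004
grip_force: 0.0
1.75 [ 0.60691246 -0.05908707  0.17868379]
(array([ 0.003 , -0.0016,  0.2214]), array([-0.0008,  0.0017,  0.0043]))
```

View pics/w2.png

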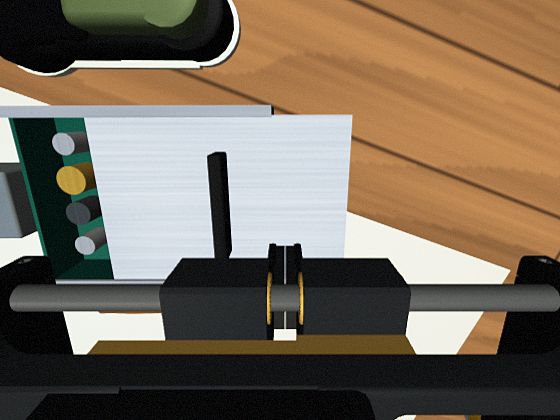

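The shut fingers are clear of the rib (220,205) on its far-from-lock side, and the lid edges run square to the image, so the yaw is right. Now I descend and push.

```bash
python3 -m handwheel '[{"tx":0,"ty":0,"tz":0.075,"ax":0,"ay":0,"az":0,"claw":0},{"tx":0,"ty":0,"tz":0.15,"ax":0,"ay":0,"az":0,"claw":0},{"tx":0,"ty":0,"tz":0.2,"ax":0,"ay":0,"az":0,"claw":0},{"tx":0,"ty":0,"tz":0.22,"ax":0,"ay":0,"az":0,"claw":0},{"tx":0,"ty":0,"tz":0.22,"ax":0,"ay":0,"az":0,"claw":0}]'
python3 -m handwheel '[{"tx":0,"ty":-0.025,"tz":0,"ax":0,"ay":0,"az":0,"claw":0},{"tx":0,"ty":-0.05,"tz":0,"ax":0,"ay":0,"az":0,"claw":0},{"tx":0,"ty":-0.07,"tz":0,"ax":0,"ay":0,"az":0,"claw":0},{"tx":0,"ty":-0.085,"tz":0,"ax":0,"ay":0,"az":0,"claw":0},{"tx":0,"ty":-0.1,"tz":0,"ax":0,"ay":0,"az":0,"claw":0},{"tx":0,"ty":-0.115,"tz":0,"ax":0,"ay":0,"az":0,"claw":0},{"tx":0,"ty":-0.13,"tz":0,"ax":0,"ay":0,"az":0,"claw":0},{"tx":0,"ty":-0.145,"tz":0,"ax":0,"ay":0,"az":0,"claw":0}]'
```

```text
t: 2.22
tcp_pos: [0.6039, -0.0616, 0.0666]
ee_rot: [-3.139, 0.005, 0.346]
force: [-0.1, 0.3, -0.2]
opening: 0.0003
grip_force: 0.0
t: 2.88
tcp_pos: [0.5826, 0.0078, 0.0703]
ee_rot: [3.14, -0.002, 0.348]
force: [1.0, -2.5, 1.9]
opening: 0.0004
grip_force: 1.4
```

```bash
python3 -m handwheel '[{"tx":0,"ty":-0.012,"tz":0,"ax":0,"ay":0,"az":0,"claw":0},{"tx":0,"ty":-0.024,"tz":0,"ax":0,"ay":0,"az":0,"claw":0},{"tx":0,"ty":-0.034,"tz":0,"ax":0,"ay":0,"az":0,"claw":0},{"tx":0,"ty":-0.042,"tz":0,"ax":0,"ay":0,"az":0,"claw":0},{"tx":0,"ty":-0.049,"tz":0,"ax":0,"ay":0,"az":0,"claw":0},{"tx":0,"ty":-0.055,"tz":0,"ax":0,"ay":0,"az":0,"claw":0},{"tx":0,"ty":-0.06,"tz":0,"ax":0,"ay":0,"az":0,"claw":0},{"tx":0,"ty":-0.064,"tz":0,"ax":0,"ay":0,"az":0,"claw":0}]'
python3 -m handwheel '[{"tx":0,"ty":-0.003,"tz":0,"ax":0,"ay":0,"az":0,"claw":0},{"tx":0,"ty":-0.006,"tz":0,"ax":0,"ay":0,"az":0,"claw":0}]'
```

```text
t: 3.55
tcp_pos: [0.571, 0.0376, 0.0694]
ee_rot: [-3.141, 0.0, 0.348]
force: [2.0, -2.0, 2.0]
opening: 0.0003
grip_force: 1.1
t: 3.72
tcp_pos: [0.57, 0.0403, 0.0694]
ee_rot: [-3.142, 0.0, 0.348]
force: [1.9, -1.3, 1.2]
opening: 0.0005
grip_force: 1.1
```

```bash
python3 -m handwheel '[{"tx":0,"ty":-0.004,"tz":0,"ax":0,"ay":0,"az":0,"claw":0},{"tx":0,"ty":-0.008,"tz":0,"ax":0,"ay":0,"az":0,"claw":0},{"tx":0,"ty":-0.008,"tz":0,"ax":0,"ay":0,"az":0,"claw":0}]'
python3 -m handwheel '[{"tx":0,"ty":-0.004,"tz":0,"ax":0,"ay":0,"az":0,"claw":0},{"tx":0,"ty":-0.008,"tz":0,"ax":0,"ay":0,"az":0,"claw":0},{"tx":0,"ty":-0.008,"tz":0,"ax":0,"ay":0,"az":0,"claw":0}]'
python3 -m handwheel '[{"tx":0,"ty":-0.004,"tz":0,"ax":0,"ay":0,"az":0,"claw":0},{"tx":0,"ty":-0.008,"tz":0,"ax":0,"ay":0,"az":0,"claw":0},{"tx":0,"ty":-0.008,"tz":0,"ax":0,"ay":0,"az":0,"claw":0}]'
```

```text
t: 3.97
tcp_pos: [0.5683, 0.0444, 0.0693]
ee_rot: [-3.141, 0.0, 0.348]
force: [1.0, -0.9, 0.3]
opening: -0.0001
grip_force: 0.3
t: 4.22
tcp_pos: [0.567, 0.0481, 0.0694]
ee_rot: [-3.141, 0.001, 0.348]
force: [0.5, 0.6, 1.2]
opening: 0.0004
grip_force: 0.3
t: 4.47
tcp_pos: [0.5661, 0.0505, 0.0694]
ee_rot: [3.139, 0.0, 0.348]
force: [2.7, -6.1, -0.8]
opening: 0.0006
grip_force: 3.2
```

```bash
python3 -m handwheel '[{"tx":0,"ty":-0.004,"tz":0,"ax":0,"ay":0,"az":0,"claw":0},{"tx":0,"ty":-0.008,"tz":0,"ax":0,"ay":0,"az":0,"claw":0},{"tx":0,"ty":-0.008,"tz":0,"ax":0,"ay":0,"az":0,"claw":0}]'
python3 -m handwheel '[{"tx":0,"ty":-0.004,"tz":0,"ax":0,"ay":0,"az":0,"claw":0},{"tx":0,"ty":-0.004,"tz":0,"ax":0,"ay":0,"az":0,"claw":0},{"tx":0,"ty":-0.004,"tz":0,"ax":0,"ay":0,"az":0,"claw":0}]'
```

```text
t: 4.72
tcp_pos: [0.5661, 0.0506, 0.0695]
ee_rot: [3.133, -0.0, 0.349]
force: [6.0, -19.1, -6.7]
opening: 0.0005
grip_force: 10.1
t: 4.97
tcp_pos: [0.5661, 0.0507, 0.0695]
ee_rot: [3.13, -0.001, 0.348]
force: [7.8, -25.7, -7.3]
opening: 0.0004
grip_force: 13.3
```

The force climbs with no further motion, so the lid is on its stop. I'll back off, rise and go above the key.

```bash
python3 -m handwheel '[{"tx":0,"ty":0.025,"tz":0,"ax":0,"ay":0,"az":0,"claw":0},{"tx":0,"ty":0.04,"tz":0,"ax":0,"ay":0,"az":0,"claw":0},{"tx":0,"ty":0.04,"tz":-0.06,"ax":0,"ay":0,"az":0,"claw":0},{"tx":0,"ty":0.04,"tz":-0.14,"ax":0,"ay":0,"az":0,"claw":0},{"tx":0,"ty":0.04,"tz":-0.22,"ax":0,"ay":0,"az":0,"claw":60},{"tx":0,"ty":0.04,"tz":-0.26,"ax":0,"ay":0,"az":0,"claw":60},{"tx":0,"ty":0.04,"tz":-0.26,"ax":0,"ay":0,"az":0,"claw":60}]'
python3 - <<'E'
from plant import r
from h import *
s=r.observe();print(go(s,[*KEY,.19],YAW))
E
```

```text
t: 5.55
tcp_pos: [0.5741, 0.0389, 0.2064]
ee_rot: [3.139, -0.01, 0.348]
force: [1.2, 0.0, 0.7]
opening: 0.0132
grip_force: 0.0
(array([-0.0027, -0.3694,  0.0316]), array([ 0.0039, -0.0124,  0.0006]))
```

```bash
python3 -m handwheel '[{"tx":0,"ty":-0.08,"tz":0.03,"ax":0,"ay":0,"az":0,"claw":60},{"tx":0,"ty":-0.16,"tz":0.03,"ax":0,"ay":0,"az":0,"claw":60},{"tx":0,"ty":-0.24,"tz":0.03,"ax":0,"ay":0,"az":0,"claw":60},{"tx":0,"ty":-0.31,"tz":0.03,"ax":0,"ay":0,"az":0,"claw":60},{"tx":0,"ty":-0.35,"tz":0.03,"ax":0,"ay":0,"az":0,"claw":60},{"tx":0,"ty":-0.37,"tz":0.03,"ax":0,"ay":0,"az":0,"claw":60},{"tx":0,"ty":-0.37,"tz":0.03,"ax":0,"ay":0,"az":0,"claw":60},{"tx":0,"ty":-0.37,"tz":0.03,"ax":0,"ay":0,"az":0,"claw":60}]'
python3 - <<'E'
from plant import r
from h import *
s=r.observe();c=r.read_camera("wrist");cv2.imwrite("pics/w3.png",c["image"]);print(s["t"],s["q"][5])
T=np.eye(4);T[:3,:3]=Ro.from_euler("xyz",s["ee_rot"]).as_matrix();T[:3,3]=s["tcp_pos"]
W=np.linalg.inv(T@c["T_tool_cam"]);c["R"],c["t"]=W[:3,:3],W[:3,3]
m=red(c["image"]);k=blob(m,(0,0,560,420));print(k)
p=cv2.boxPoints(k[2]);P=[ray(c,x,.13)[:2] for x in p]
print(np.round(P,4).tolist(),ray(c,k[0],.13))
t=r.read_camera("top");b=blob(black(t["image"]),(215,175,270,230));print("rib",ray(t,b[0],.088)[:2],b[1],CEN)
print(go(s,[*KEY,.19],YAW))
E
```

```text
t: 6.22
tcp_pos: [0.5074, 0.2121, 0.1839]
ee_rot: [3.141, 0.001, 0.349]
force: [0.6, -0.8, 0.5]
opening: 0.0589
grip_force: 0.0
6.2167 1.47438997229027
(array([284.25615051, 221.21562952]), np.int32(691), ((284.1397705078125, 220.99441528320312), (58.27340316772461, 12.350125312805176), 87.70938873291016))
[[0.5316, 0.2267], [0.535, 0.2183], [0.492, 0.2005], [0.4883, 0.2094]] [0.51222421 0.2138373  0.13      ]
rib [0.53531586 0.1547133 ] 118 [0.56353989 0.06441111]
(array([ 0.0049,  0.0019, -0.0122]), array([0.0003, 0.0015, 0.0015]))
```

View pics/w3.png

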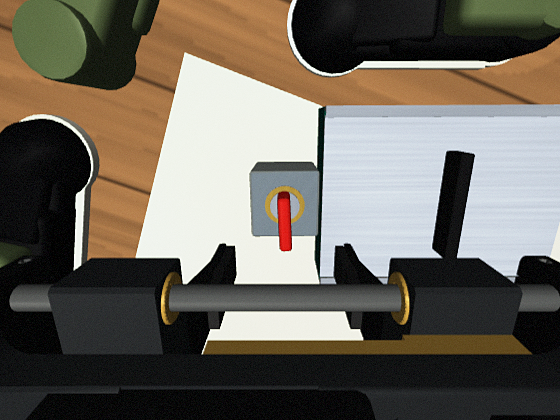

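The view shows the lid against the lock block, the red key edge-on at (284,221), 46 x 9 mm as it should be, with key turn about +0.037, and the fingers open astride it. Descending on it.

```bash
python3 - <<'E'
from plant import r
from h import *
print(go(r.observe(),[.511,.213,.103],.386))
E
python3 -m handwheel '[{"tx":0.007,"ty":0.001,"tz":0.04,"ax":0,"ay":0,"az":-0.047,"claw":60},{"tx":0.007,"ty":0.001,"tz":0.08,"ax":0,"ay":0,"az":-0.047,"claw":60},{"tx":0.007,"ty":0.001,"tz":0.12,"ax":0,"ay":0,"az":-0.047,"claw":60},{"tx":0.007,"ty":0.001,"tz":0.15,"ax":0,"ay":0,"az":-0.047,"claw":60},{"tx":0.007,"ty":0.001,"tz":0.162,"ax":0,"ay":0,"az":-0.047,"claw":60},{"tx":0.007,"ty":0.001,"tz":0.162,"ax":0,"ay":0,"az":-0.047,"claw":50},{"tx":0.007,"ty":0.001,"tz":0.162,"ax":0,"ay":0,"az":-0.047,"claw":40},{"tx":0.007,"ty":0.001,"tz":0.162,"ax":0,"ay":0,"az":-0.047,"claw":30}]' 15
```

```text
(array([ 0.0069, -0.0016,  0.1624]), array([ 0.0004,  0.0007, -0.0497]))
t: 6.98
tcp_pos: [0.5123, 0.2127, 0.1048]
ee_rot: [3.141, -0.002, 0.384]
force: [0.3, -0.3, 0.6]
opening: 0.047
grip_force: 0.0
```

Close gently and watch the side force.

```bash
python3 -m handwheel '[{"tx":0,"ty":0,"tz":0,"ax":0,"ay":0,"az":0,"claw":20},{"tx":0,"ty":0,"tz":0,"ax":0,"ay":0,"az":0,"claw":16},{"tx":0,"ty":0,"tz":0,"ax":0,"ay":0,"az":0,"claw":0},{"tx":0,"ty":0,"tz":0,"ax":0,"ay":0,"az":0,"claw":0},{"tx":0,"ty":0,"tz":0,"ax":0,"ay":0,"az":0,"claw":0},{"tx":0,"ty":0,"tz":0,"ax":0,"ay":0,"az":0,"claw":0},{"tx":0,"ty":0,"tz":0,"ax":0,"ay":0,"az":0,"claw":0}]' 15
python3 -m handwheel '[{"tx":0,"ty":0,"tz":0,"ax":0,"ay":0,"az":0,"claw":0},{"tx":0,"ty":0,"tz":0,"ax":0,"ay":0,"az":0,"claw":0},{"tx":0,"ty":0,"tz":0,"ax":0,"ay":0,"az":0,"claw":0}]' 20
```

```text
t: 7.57
tcp_pos: [0.511, 0.2135, 0.1037]
ee_rot: [-3.141, -0.0, 0.385]
force: [-0.7, 3.1, 1.6]
opening: 0.01
grip_force: 15.0
t: 7.82
tcp_pos: [0.511, 0.2134, 0.1037]
ee_rot: [-3.141, -0.0, 0.385]
force: [-1.7, 3.7, 1.9]
opening: 0.0097
grip_force: 20.0
```

```bash
python3 -m handwheel '[{"tx":0,"ty":-0.002,"tz":0,"ax":0,"ay":0,"az":0,"claw":0},{"tx":0,"ty":-0.002,"tz":0.004,"ax":0,"ay":0,"az":0,"claw":0},{"tx":0,"ty":-0.002,"tz":0.008,"ax":0,"ay":0,"az":0,"claw":0},{"tx":0,"ty":-0.002,"tz":0.01,"ax":0,"ay":0,"az":0,"claw":0},{"tx":0,"ty":-0.002,"tz":0.01,"ax":0,"ay":0,"az":0,"claw":0},{"tx":0,"ty":-0.002,"tz":0.01,"ax":0,"ay":0,"az":0,"claw":0}]' 40
python3 -m handwheel '[{"tx":0,"ty":0,"tz":0.002,"ax":0,"ay":0,"az":0,"claw":0},{"tx":0,"ty":0,"tz":0.002,"ax":0,"ay":0,"az":0,"claw":0},{"tx":0,"ty":0,"tz":0.002,"ax":0,"ay":0,"az":0,"claw":0}]'
```

```text
t: 8.32
tcp_pos: [0.511, 0.2137, 0.0985]
ee_rot: [3.141, -0.0, 0.385]
force: [-0.2, 0.6, 2.1]
opening: 0.0099
grip_force: 40.0
t: 8.57
tcp_pos: [0.511, 0.2137, 0.0978]
ee_rot: [3.141, -0.0, 0.385]
force: [-0.9, -0.4, 4.5]
opening: 0.0098
grip_force: 40.0
```

```bash
python3 -m handwheel '[{"tx":0,"ty":0,"tz":0.002,"ax":0,"ay":0,"az":0,"claw":0},{"tx":0,"ty":0,"tz":0.002,"ax":0,"ay":0,"az":0,"claw":0},{"tx":0,"ty":0,"tz":0.002,"ax":0,"ay":0,"az":0,"claw":0}]'
python3 -m handwheel '[{"tx":0,"ty":0,"tz":0.002,"ax":0,"ay":0,"az":0,"claw":0},{"tx":0,"ty":0,"tz":0.002,"ax":0,"ay":0,"az":0,"claw":0},{"tx":0,"ty":0,"tz":0.002,"ax":0,"ay":0,"az":0,"claw":0}]'
```

```text
t: 8.82
tcp_pos: [0.511, 0.2137, 0.0969]
ee_rot: [3.141, -0.0, 0.385]
force: [-1.6, -0.7, 4.7]
opening: 0.0099
grip_force: 40.0
t: 9.07
tcp_pos: [0.511, 0.2137, 0.0961]
ee_rot: [3.141, -0.0, 0.385]
force: [-1.5, -0.8, 7.1]
opening: 0.0099
grip_force: 40.0
```

The key is blocked here, with force rising at about 1.5 N/mm. I'll hold this light pressure and turn counter-clockwise in small steps.

```bash
for i in 1 2; do python3 -m handwheel '[{"tx":0,"ty":0,"tz":0,"ax":0,"ay":0,"az":-0.05,"claw":0},{"tx":0,"ty":0,"tz":0,"ax":0,"ay":0,"az":-0.1,"claw":0},{"tx":0,"ty":0,"tz":0,"ax":0,"ay":0,"az":-0.14,"claw":0},{"tx":0,"ty":0,"tz":0,"ax":0,"ay":0,"az":-0.14,"claw":0}]'; python3 -c "
from plant import r
print(r.observe()['ft_torque'])"; done
```

```text
t: 9.4
tcp_pos: [0.511, 0.2139, 0.0961]
ee_rot: [3.141, -0.0, 0.497]
force: [-1.6, -1.2, 6.8]
opening: 0.0093
grip_force: 40.0
[-0.20789924  0.31191272 -0.01378738]
t: 9.73
tcp_pos: [0.5109, 0.214, 0.0961]
ee_rot: [3.142, -0.0, 0.607]
force: [-2.8, -0.5, 6.5]
opening: 0.0094
grip_force: 40.0
[-0.03967987  0.34157518  0.11706809]
```

```bash
for i in 1 2 3; do python3 -m handwheel '[{"tx":0,"ty":0,"tz":0,"ax":0,"ay":0,"az":-0.05,"claw":0},{"tx":0,"ty":0,"tz":0,"ax":0,"ay":0,"az":-0.1,"claw":0},{"tx":0,"ty":0,"tz":0,"ax":0,"ay":0,"az":-0.14,"claw":0},{"tx":0,"ty":0,"tz":0,"ax":0,"ay":0,"az":-0.14,"claw":0}]'; python3 -c "
from plant import r
print(r.observe()['ft_torque'])"; done
```

```text
t: 10.07
tcp_pos: [0.5107, 0.2141, 0.0959]
ee_rot: [-3.141, -0.0, 0.717]
force: [-1.8, 0.8, 5.1]
opening: 0.01
grip_force: 40.0
[0.02253001 0.27378379 0.22764813]
t: 10.4
tcp_pos: [0.5106, 0.2142, 0.0953]
ee_rot: [-3.141, -0.0, 0.826]
force: [-0.4, 1.5, 2.1]
opening: 0.0098
grip_force: 40.0
[0.31943336 0.03980766 0.06098331]
t: 10.73
tcp_pos: [0.5104, 0.2143, 0.0953]
ee_rot: [-3.141, -0.0, 0.935]
force: [-1.6, 2.4, 1.4]
opening: 0.0094
grip_force: 40.0
[0.44387185 0.16152793 0.00655043]
```

Pressure fell away at yaw 0.83–0.94, so it gives there. A careful press here to confirm.

```bash
for i in 1 2; do python3 -m handwheel '[{"tx":0,"ty":0,"tz":0.001,"ax":0,"ay":0,"az":0,"claw":0},{"tx":0,"ty":0,"tz":0.003,"ax":0,"ay":0,"az":0,"claw":0},{"tx":0,"ty":0,"tz":0.003,"ax":0,"ay":0,"az":0,"claw":0}]'; done
```

```text
t: 10.98
tcp_pos: [0.5104, 0.2142, 0.0937]
ee_rot: [-3.141, -0.0, 0.934]
force: [-1.4, 3.5, -1.1]
opening: 0.0097
grip_force: 40.0
t: 11.23
tcp_pos: [0.5105, 0.2142, 0.0923]
ee_rot: [-3.141, -0.0, 0.934]
force: [-2.2, 5.6, -0.0]
opening: 0.0098
grip_force: 40.0
```

```bash
for i in 1 2; do python3 -m handwheel '[{"tx":0.001,"ty":-0.001,"tz":0.002,"ax":0,"ay":0,"az":0,"claw":0},{"tx":0.001,"ty":-0.001,"tz":0.004,"ax":0,"ay":0,"az":0,"claw":0},{"tx":0.001,"ty":-0.001,"tz":0.004,"ax":0,"ay":0,"az":0,"claw":0}]'; done
```

```text
t: 11.48
tcp_pos: [0.5105, 0.2143, 0.0902]
ee_rot: [-3.141, 0.001, 0.935]
force: [-2.0, 2.2, 0.0]
opening: 0.01
grip_force: 40.0
t: 11.73
tcp_pos: [0.5105, 0.2146, 0.0881]
ee_rot: [3.141, 0.001, 0.935]
force: [-1.4, -1.9, 0.4]
opening: 0.0098
grip_force: 40.0
```

```bash
for i in 1 2 3; do python3 -m handwheel '[{"tx":0,"ty":0,"tz":0.002,"ax":0,"ay":0,"az":0,"claw":0},{"tx":0,"ty":0,"tz":0.004,"ax":0,"ay":0,"az":0,"claw":0},{"tx":0,"ty":0,"tz":0.004,"ax":0,"ay":0,"az":0,"claw":0}]'; done
```

```text
t: 11.98
tcp_pos: [0.5105, 0.2147, 0.0862]
ee_rot: [3.141, 0.001, 0.935]
force: [-1.5, -4.0, -0.3]
opening: 0.0097
grip_force: 40.0
t: 12.23
tcp_pos: [0.5104, 0.2148, 0.0842]
ee_rot: [3.141, 0.001, 0.935]
force: [-1.3, -3.8, 0.4]
opening: 0.0096
grip_force: 40.0
t: 12.48
tcp_pos: [0.5106, 0.2148, 0.0836]
ee_rot: [3.141, 0.001, 0.935]
force: [-5.3, -6.0, 10.4]
opening: 0.0096
grip_force: 40.0
```

It stopped at 20.1 mm of travel with the force stepping up to 10 N, so the key is home. Releasing and rising.

```bash
python3 -m handwheel '[{"tx":0,"ty":0.001,"tz":-0.003,"ax":0,"ay":0,"az":0,"claw":40},{"tx":0,"ty":0.001,"tz":-0.003,"ax":0,"ay":0,"az":0,"claw":40},{"tx":0,"ty":0.001,"tz":-0.003,"ax":0,"ay":0,"az":0,"claw":40},{"tx":0,"ty":0.001,"tz":-0.003,"ax":0,"ay":0,"az":0,"claw":40},{"tx":0,"ty":0.001,"tz":-0.003,"ax":0,"ay":0,"az":0,"claw":40},{"tx":0,"ty":0.001,"tz":-0.04,"ax":0,"ay":0,"az":0,"claw":40},{"tx":0,"ty":0.001,"tz":-0.1,"ax":0,"ay":0,"az":0,"claw":40},{"tx":0,"ty":0.001,"tz":-0.16,"ax":0,"ay":0,"az":0,"claw":40}]'
python3 -m handwheel '[{"tx":0,"ty":0,"tz":-0.06,"ax":0,"ay":0,"az":0,"claw":40},{"tx":0,"ty":0,"tz":-0.06,"ax":0,"ay":0,"az":0,"claw":40},{"tx":0,"ty":0,"tz":-0.06,"ax":0,"ay":0,"az":0,"claw":40},{"tx":0,"ty":0,"tz":-0.06,"ax":0,"ay":0,"az":0,"claw":40}]'
python3 - <<'E'
from plant import r
from h import *
s=r.observe();c=r.read_camera("wrist");cv2.imwrite("pics/w4.png",c["image"])
T=np.eye(4);T[:3,:3]=Ro.from_euler("xyz",s["ee_rot"]).as_matrix();T[:3,3]=s["tcp_pos"]
W=np.linalg.inv(T@c["T_tool_cam"]);c["R"],c["t"]=W[:3,:3],W[:3,3]
k=blob(red(c["image"]),(0,0,560,420));print(k)
for z in(.11,.13):
    p=[ray(c,x,z)[:2] for x in cv2.boxPoints(k[2])];print(z,[np.linalg.norm(p[i]-p[i+1]).round(4) for i in range(3)],ray(c,k[0],z))
S=r.read_camera("scene");print(blob(red(S["image"]),(300,150,335,185))[0])
E
```

```text
t: 13.15
tcp_pos: [0.5098, 0.2149, 0.162]
ee_rot: [-3.139, 0.002, 0.935]
force: [-0.0, 0.2, 0.8]
opening: 0.0396
grip_force: 0.0
t: 13.48
tcp_pos: [0.5106, 0.215, 0.1919]
ee_rot: [-3.141, 0.0, 0.935]
force: [-0.1, -0.3, -0.9]
opening: 0.0402
grip_force: 0.0
(array([285.07719928, 216.32854578]), np.int32(557), ((285.0, 216.0), (52.0, 10.0), 90.0))
0.11 [np.float64(0.0083), np.float64(0.0466), np.float64(0.0087)] [0.51061833 0.2151643  0.11      ]
0.13 [np.float64(0.0076), np.float64(0.0427), np.float64(0.008)] [0.5144338 0.2203769 0.13     ]
[318.5 164.3]
```

View pics/w4.png

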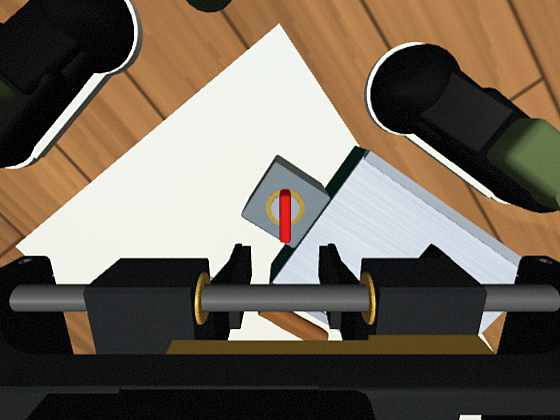

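The key (285,216) has its top at z≈0.11: the 0.11 plane puts its centre exactly under the release pose. So it stays home, the lid sits shut, and the gripper is clear. Handing in.

```bash
python3 -c "
from plant import r
print(r.finish_job())"
```

```text
the job is handed in; nothing more can be done
None
```

I pushed the lid shut to its stop, pressed the key fully home (about 20 mm, at a turn of about +0.59 rad), let go, and handed the job in at about 13.5 s; it returned no verdict.

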